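# Clock a hose elbow to the supply tube

### The arm

A 7-joint arm with a two-finger parallel gripper is mounted at the origin on a cart in front of the work surface, level with it; the furniture and walls round the work are solid. World frame = base frame: x ahead of the robot, y to its left, z up, the work surface at z = 0. Lengths are in m, angles in rad, forces in N, time in s.
With the tool pointing down it reaches from about 0.4 to 0.85 m from the base axis. Payload 10.4 kg.
Tool frame: the origin (TCP) lies at the centre of the arm's flange, where the gripper is bolted on; the fingertips stand 173 mm ahead of it and the grasp point (between the pads) lies 155 mm ahead of it; z points along the fingers, y is the line along which they close (so a half turn about z gives the same grasp; the last joint's range is limited). The gripper opens to 85 mm and grips with 20 to 120 N. Pads are 22 mm wide; open, the fingers measure 114 mm over their backs; the gripper's body (76 mm by 85 mm) begins 54 mm behind the grasp point. The pads swing forward as they close: fully open they stand 13 mm farther back than shut.
Start: joints at [1.16, 0.332, -0.065, 1.46, 0.022, 1.35, -0.088], TCP at [0.236, -0.579, 0.405] pointing down, gripper open.
Joint ranges: [-2.6, 2.6], [-0.5, 2.12], [-1.47, 1.34], [0.16, 2.42], [-1.27, 4.41], [0.06, 2.06], [-2.6, 2.6]. Speed limits (rad/s): [2.22, 2.22, 2.79, 2.79, 3.14, 3.14, 3.14].

### API

Orientations are given as a unit quaternion [x, y, z, w].
In Python, from workcell import manip, viewer, finder gives the robot as it stands.
- The arm moves only by the tool arm_command, never from a script. Its argument "plan" is a list of rows, each an object with "dp": the shift along the tool's x, y, z in mm, a list of three; "spin": the turn about the tool's z in rad. A call has 1 to 5 rows; each row shifts and turns the commanded pose from where the row before left it, along the tool's axes as they then stand; what a row does not reach is not made up. A row lasts 1/10 s, in which the tool goes at most 50 mm and 8.59 degrees, less where a joint would pass 70% of its speed; a pose out of reach is approached as far as the arm can. A call is refused whole if a number of a shift passes 50 or a number of a turn 0.15, either way. A call with a gripper value outside its range is refused whole. "grip" is the closure, from -1 (fully open) to 1 (shut), set as the call begins (left out, the last holds). The fingers move at their own pace and stop on an object; "newtons" is the grip in N (left out, the last holds). Time passes only in rows, so rows that do not move let the fingers close. It gives the time, the measured TCP pose, the force, the opening and the grip force at its end, in the units of the state.
- manip.get_obs(): the state, without advancing time (a new reading comes with each control period).
- viewer.camera(name): name is "scene" or "top" or "wrist"; returns the picture (420x560x3 uint8, blue, green, red); there is no depth.
- viewer.camera_params(name): a dict with "vertical_fov" (degrees; the focal length in pixels is half the picture's height over the tangent of half this angle, whatever the lens; pixels are square), "cx", "cy" (the principal point, pixels), "k1" (the pictures are not rectified: a ray, as slopes to the right and down, at radius r is drawn at 1 + k1 r^2 times it, then the intrinsics apply), "R" (3x3) and "t" (3): a world point X has camera coordinates R X + t; the wrist camera has in their place "T_tool_cam" (4x4, takes a point from camera to tool coordinates, whose origin is the TCP and whose axes are the flange's). Camera axes: x right, y down, z forward; pixel columns grow to the right and rows downward; lengths in m; the calibration is good to about 2 mm. A picture is of the moment at which its call begins: read the wrist's pose just before it. camera_params takes no time and is no camera call.
- manip.hand_in(): hands the job in; it is judged then, once.
Trained networks look in the newest picture that a camera, given by its name, has taken for a name from the list of things; names that differ only in an ending like _2 or _b are one class to them, and where a whole thing is asked for, a point or a joint stands for the part that bears it (a point fixed in the world has none). Each returns a list of dicts, best first, with "score" (0 to 1); they miss things now and then, are a little off and sometimes report something else, mostly with a low value. They report only what shows in the picture. A call takes as long as a camera call. They do not tell look-alikes from the thing itself.
- finder.find_in(camera, thing): "position" ([x, y, z] in m, in world coordinates, good to about 4 mm: the middle of the surface that is visible of it).
The state is a dict: "clock": time; "joint_pos": joint angles; "joint_velocities": joint speeds; "tau": joint torques, N m; "position": TCP position; "ee_rot": TCP orientation; "ft_force": force on the tool from outside, world axes, zero at the start; "torque": the same for the moment, N m; "grip_width": opening from 0.0 (shut) to 1.0 (fully open); "grasp_force": force on a finger pad.
Only numpy, scipy, OpenCV 4.12 (cv2) and the standard library are available. Lean on these libraries where they do the work, as an engineer would, in place of code of your own. Each camera call takes 0.05 s, during which the arm holds its last target. There are 200 camera calls.

### The job

The brass elbow screwed into the coupling in the vise has to be tightened (clockwise from above) until its outlet faces the end of the copper tube in line with it; it stiffens shortly before that, and it must not be turned past the tube. First push the one pipe socket that stands in the elbow's way clear of the swing, with about a finger's width to spare, so that the elbow strikes none of the three sockets. Leave the two sockets beside it where they stand, and all three upright.

Things in the scene. Friction and masses are not known exactly. Their poses are not given: they have to be found in the camera images.
- vise: small blue bench vise fixed to the bench: round base 110 mm across, jaws 66 mm wide (its y), 100 mm long (its x), 49 mm high; T-handle out to 80 mm from the origin on its -x side, 29 mm high. It clamps a steel hexagonal female coupling, top 62 mm high. Origin: on the bench, directly below the vertical thread axis of the coupling, about which the elbow turns.
- elbow_outlet (a point): centre of the open end of the brass elbow's level hose tail, 105 mm from the thread axis, about 80 mm above the bench. x axis: radially outward along the tail; z up. The tail is a straight radial round bar 26 to 29 mm thick, underside 65 mm and top 94 mm above the bench; over the axis the elbow is 30 mm thick, top 94 mm high.
- tube_stand: fixed stand with a level copper tube, 22 mm thick, 80 mm above the bench. Origin: on the bench on the thread axis (same point as vise); x axis points from the thread axis to the tube and along it, y to the left of that, z up. Tube from 122 to 184 mm along x, foot plate 130 to 180 mm. When the elbow is right its tail lies along this x axis, 17 mm short of the tube.
- tube_end (a point): centre of the copper tube's near end, the one that faces the thread axis.
- elbow_tail (a point): point on the centre line of the same tail, 80 mm from the thread axis, a good place to push. A level push of 3 to 5 N across the tail here turns the elbow; it stays where left and sinks 2.5 mm a turn. At the start it has 2.7 to 4.1 rad to go, clockwise from above; 0.1 to 0.6 rad before the tube the push needed steps up and then climbs, to 7 to 11 N at the tube.
- socket_black_center (a point): centre (half-way up) of the dark grey iron pipe socket, a short round pipe standing on end, 64 mm across, 76 mm high, about 0.35 kg. The three sockets stand in a row, touching; which is which varies. The one nearest the vise, some 120 mm from the thread axis, is in the path of the elbow's tail; the others are outside it.
- socket_zinc_center (a point): centre (half-way up) of the light grey zinc pipe socket, a short round pipe standing on end, 64 mm across, 76 mm high, about 0.35 kg. The three sockets stand in a row, touching; which is which varies. The one nearest the vise, some 120 mm from the thread axis, is in the path of the elbow's tail; the others are outside it.
- socket_copper_center (a point): centre (half-way up) of the copper-coloured pipe socket, a short round pipe standing on end, 64 mm across, 76 mm high, about 0.35 kg. The three sockets stand in a row, touching; which is which varies. The one nearest the vise, some 120 mm from the thread axis, is in the path of the elbow's tail; the others are outside it.
Things that resemble listed ones, but are neither listed nor needed, are in the scene too. Several things look just like the part that bears socket_copper_center: the one meant starts farthest to the robot's right.

How it is judged:
On the way:
1. all three sockets stand upright and clear of the elbow's swing (centres more than 142 mm from the thread axis) (horizontal distance between each of socket_black_center, socket_zinc_center, socket_copper_center and vise above 0.142 m and angle between each of socket_black_center, socket_zinc_center, socket_copper_center's own z axis and vertical below 0.15 rad), for 0.2 s.
At the end, for the whole second after the job is handed in: the elbow's outlet points at the copper tube, its centre within 9 mm of the tube's centre line; all three sockets stand upright with their centres more than 142 mm from the thread axis, and only the one that was in the way has moved more than 20 mm (all of step 1 and x of elbow_outlet in the frame of tube_stand above 0.08 m and y of elbow_outlet in the frame of tube_stand between -0.009 and 0.009 m and not (distance of each of socket_black_center, socket_zinc_center from where it was at the start of the episode above 0.02 m or distance of each of socket_black_center, socket_copper_center from where it was at the start of the episode above 0.02 m or distance of each of socket_zinc_center, socket_copper_center from where it was at the start of the episode above 0.02 m)); the robot touches nothing.
It fails at once if the elbow is turned past the tube (outlet more than 11 mm beyond the tube's centre line) (x of elbow_outlet in the frame of tube_stand above 0.04 m and y of elbow_outlet in the frame of tube_stand below -0.011 m).
It fails at once if the elbow strikes a socket (contact force between elbow and socket_black above 0.5 N or contact force between elbow and socket_zinc above 0.5 N or contact force between elbow and socket_copper above 0.5 N).
It fails at once if a second socket is shifted more than 20 mm (distance of each of socket_black_center, socket_zinc_center from where it was at the start of the episode above 0.02 m or distance of each of socket_black_center, socket_copper_center from where it was at the start of the episode above 0.02 m or distance of each of socket_zinc_center, socket_copper_center from where it was at the start of the episode above 0.02 m).
It also fails if it takes over 59 s, if anything falls off the work surface, if the arm or the gripper's body presses on something with over 40 N, if the wrist force passes 120 N, or if a joint passes its speed limit or range.

## Working session

There is one attempt and no reset: what is moved stays moved. The work goes in short steps, Python scripts to look and compute and a tool call to move; the robot and the scene stay as the last step left them, time stands still between calls to the robot, and variables do not carry over. Pictures are saved under pics/ and viewed, at most 10 in all, crops included, and the job is handed in when it is done.

Besides the shell and the picture viewer there is one more tool, called after "Emit:" as a command line: name --argument value ..., lists and objects as JSON in quotes. arm_command: Moves the arm, as the interface text tells. Its arguments: {"type":"object","properties":{"plan":{"type":"array","items":{"type":"object","properties":{"dp":{"type":"array","items":{"type":"number"}},"spin":{"type":"number"}}}},"grip":{"type":"number"},"newtons":{"type":"number"}},"required":["plan"]}

```bash
mkdir -p pics
cat > h.py <<'E'
import numpy as np, cv2
from workcell import manip, viewer, finder
def proj(name,X):
    p=viewer.camera_params(name); c=np.array(p["R"])@np.array(X,float)+np.array(p["t"])
    a=c[:2]/c[2]; f=210/np.tan(np.radians(p["vertical_fov"]/2)); a=a*(1+p["k1"]*(a@a))
    return f*a+np.array([p["cx"],p["cy"]])
E
python3 - <<'E'
from h import *
ims=[]
for c in ("scene","top"):
    im=viewer.camera(c); ims.append(im)
    for t in ["vise","elbow_outlet","elbow_tail","tube_end","tube_stand","socket_black_center","socket_zinc_center","socket_copper_center"]:
        for d in finder.find_in(c,t)[:4]:
            if d["score"]>.2: print(c,t,np.round(d["position"],3),round(d["score"],2),proj(c,d["position"]).round())
cv2.imwrite("pics/s.png",ims[0]);cv2.imwrite("pics/t.png",ims[1])
o=manip.get_obs();print(o)
E
```

```text
scene vise [ 0.486 -0.024  0.045] 0.68 [352. 228.]
scene elbow_tail [ 0.463 -0.026  0.089] 0.94 [365. 216.]
scene elbow_tail [ 0.648 -0.081  0.024] 0.63 [309. 187.]
scene tube_end [ 0.654 -0.083  0.019] 0.64 [307. 187.]
scene tube_stand [ 0.65  -0.08   0.023] 0.84 [308. 187.]
scene socket_black_center [0.616 0.157 0.063] 0.83 [238. 233.]
scene socket_zinc_center [0.592 0.101 0.064] 0.7 [269. 225.]
scene socket_copper_center [0.555 0.26  0.068] 0.95 [218. 277.]
scene socket_copper_center [0.527 0.085 0.065] 0.79 [300. 237.]
scene socket_copper_center [0.43  0.211 0.069] 0.59 [291. 302.]
scene socket_copper_center [0.526 0.358 0.078] 0.57 [183. 315.]
top vise [ 0.505 -0.034  0.05 ] 0.91 [350. 245.]
top elbow_outlet [ 0.467 -0.036  0.094] 0.82 [353. 262.]
top elbow_tail [ 0.468 -0.039  0.096] 0.72 [355. 262.]
top elbow_tail [0.603 0.088 0.077] 0.35 [295. 200.]
top tube_end [ 0.657 -0.084  0.074] 0.96 [373. 176.]
top tube_end [0.632 0.149 0.074] 0.65 [267. 187.]
top tube_stand [ 0.659 -0.088  0.074] 0.86 [375. 175.]
top tube_stand [ 0.469 -0.037  0.092] 0.4 [354. 261.]
top socket_black_c
[... 395 characters left out ...]
4,  0.33218282, -0.06465911,  1.46009416,  0.0215884 ,
        1.34991391, -0.08849461]), 'joint_velocities': array([ 9.17241202e-04,  5.74522022e-04,  7.86884101e-05, -4.93492782e-04,
        2.11460957e-04, -6.51511241e-04, -6.95996902e-05]), 'tau': array([-5.56979430e-04, -6.25225425e+01,  4.86726675e-02, -3.91827214e+01,
        1.64861139e-02,  1.89830702e-03,  5.70691952e-06]), 'position': array([ 0.23633686, -0.5785966 ,  0.40475094]), 'ee_rot': array([9.81264139e-01, 1.92667298e-01, 1.74042032e-05, 4.49053110e-05]), 'ft_force': array([-0.63408261, -0.46344644, -0.19287179]), 'torque': array([-0.02555068, -0.02012447, -0.01946046]), 'grasp_force': 0.0, 'grip_width': 1.000223945520795}
```

View pics/s.png

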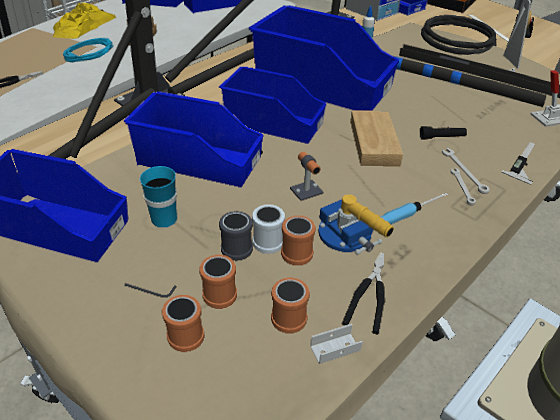

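View pics/t.png

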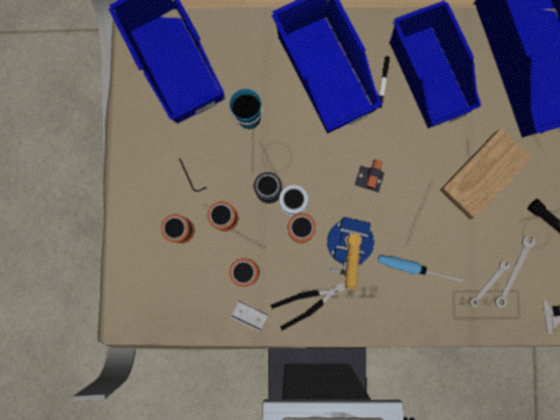

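The scene shows the row as black (267,187), zinc (293,199) and copper (302,228). The copper candidates in the top view are (302,228), (222,216), (176,229) and (244,272). The rightmost is (302,228), next to the vise, so it is the one meant and also the blocker. The elbow tail runs from (354,240) to (352,287), and the tube is at (375,170).

```bash
cat >> h.py <<'E'
from scipy.optimize import fsolve
def back(name,uv,z):
    return fsolve(lambda q: proj(name,[q[0],q[1],z])-np.array(uv,float),[.5,0.])
E
python3 - <<'E'
from h import *
im=cv2.imread("pics/t.png")[150:300,235:415]
im=cv2.resize(im,None,fx=4,fy=4,interpolation=cv2.INTER_CUBIC);cv2.imwrite("pics/c.png",im)
for n,uv,z in [("axis",(354,240),.094),("outlet",(352,287),.09)]: print(n,back("top",uv,z))
E
```

```text
axis [ 0.5145613  -0.03825839]
outlet [ 0.41452371 -0.03356392]
```

View pics/c.png

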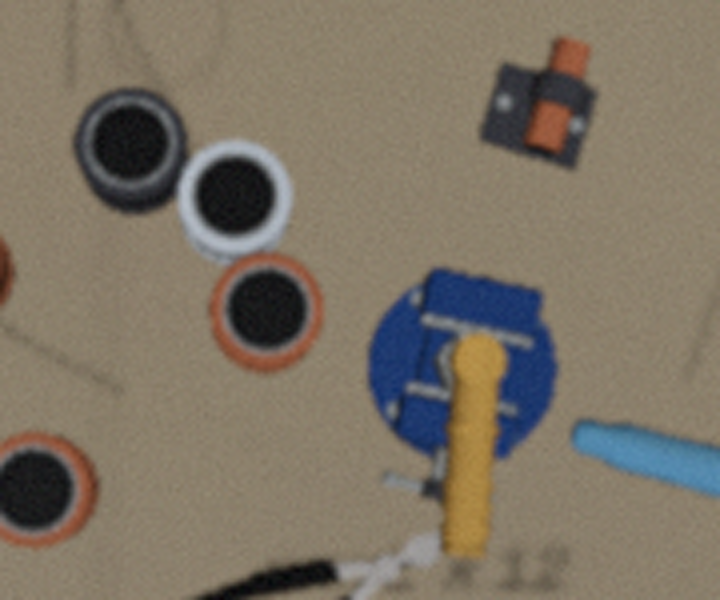

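The crop confirms the choice: the copper socket at crop (266,308) touches zinc at (235,195) and stands next to the vise. The elbow axis is at (481,358), the outlet at (463,556) and the tube's near end at (545,150).

Run:
```python
from h import *
P={}
for n,c,z in [("axis",(481,358),.094),("outlet",(465,556),.085),("tube0",(546,150),.086),("tube1",(571,38),.086),("black",(130,141),.076),("zinc",(235,195),.076),("copper",(266,310),.076)]:
    P[n]=back("top",(235+c[0]/4,150+c[1]/4),z); v=P[n]-P.get("axis",0)
    print(n,P[n].round(4),np.linalg.norm(v).round(3),np.arctan2(v[1],v[0]).round(3))
d=P["tube1"]-P["tube0"];print(np.arctan2(d[1],d[0]))
print(np.linalg.norm(P["zinc"]-P["copper"]),np.linalg.norm(P["zinc"]-P["black"]))
from scipy.spatial.transform import Rotation as R
print(R.from_quat(manip.get_obs()["ee_rot"]).as_matrix().round(3))
```

```text
axis [ 0.5156 -0.0409] 0.0 0.0
outlet [ 0.4101 -0.0325] 0.106 3.062
tube0 [ 0.6296 -0.0787] 0.12 -0.32
tube1 [ 0.6918 -0.0934] 0.184 -0.289
black [0.6357 0.1488] 0.225 1.007
zinc [0.6058 0.0909] 0.16 0.971
copper [0.5425 0.0739] 0.118 1.341
-0.23290214059475942
0.06548595237198705 0.06515728798122385
[[ 0.926  0.378  0.   ]
 [ 0.378 -0.926 -0.   ]
 [ 0.     0.    -1.   ]]
```

Emit:
arm_command --plan '[{"dp": [35,-32,0]},{"dp": [35,-32,0]},{"dp": [35,-32,0]},{"dp": [35,-32,0]},{"dp": [35,-32,0]}]'

```text
invalid input at $.plan[0]: expected keys dp, spin
```

Emit:
arm_command --plan '[{"dp": [35,-32,0]},{"dp": [35,-32,0]},{"dp": [35,-32,0]},{"dp": [35,-32,0]},{"dp": [35,-32,0]}]'

```text
invalid input at $.plan[0]: expected keys dp, spin
```

Emit:
arm_command --plan '[{"dp": [35,-32,0]},{"dp": [35,-32,0]},{"dp": [35,-32,0]},{"dp": [0,0,0]},{"dp": [0,0,0]}]'

```text
invalid input at $.plan[0]: expected keys dp, spin
```

Emit:
arm_command --plan '[{"dp": [35,-32,0],"spin": 0},{"dp": [35,-32,0],"spin": 0},{"dp": [35,-32,0],"spin": 0},{"dp": [35,-32,0],"spin": 0},{"dp": [35,-32,0],"spin": 0}]'

```text
clock: 1.4
position: [0.3383, -0.3624, 0.4049]
ee_rot: [0.981, 0.193, 0.0, 0.0]
ft_force: [1.2, -0.5, -0.3]
grip_width: 1.003
grasp_force: 0.0
```

Emit:
arm_command --plan '[{"dp": [35,-32,0],"spin": 0},{"dp": [35,-32,0],"spin": 0},{"dp": [35,-32,0],"spin": 0},{"dp": [35,-32,0],"spin": 0},{"dp": [35,-32,0],"spin": 0}]'

```text
clock: 1.9
position: [0.4397, -0.1481, 0.4051]
ee_rot: [0.981, 0.193, 0.0, 0.0]
ft_force: [0.9, 0.2, 0.0]
grip_width: 0.999
grasp_force: 0.0
```

Emit:
arm_command --plan '[{"dp": [35,-32,0],"spin": 0},{"dp": [35,-32,0],"spin": 0},{"dp": [35,-32,0],"spin": 0},{"dp": [0,0,0],"spin": 0},{"dp": [0,0,0],"spin": 0}]'

```text
clock: 2.4
position: [0.5004, -0.0205, 0.4046]
ee_rot: [0.981, 0.194, -0.0, -0.0]
ft_force: [0.9, -0.6, -0.0]
grip_width: 1.001
grasp_force: 0.0
```

```bash
cat >> h.py <<'E'
from scipy.spatial.transform import Rotation as Ro
def tool(): 
    o=manip.get_obs(); return o,Ro.from_quat(o["ee_rot"]).as_matrix(),np.array(o["position"])
def wback(uv,z):
    p=viewer.camera_params("wrist");o,Rm,t=tool();T=np.array(p["T_tool_cam"]);f=210/np.tan(np.radians(p["vertical_fov"]/2))
    d=(np.array(uv,float)-[p["cx"],p["cy"]])/f; a=d.copy()
    for _ in range(20): a=d/(1+p["k1"]*(a@a))
    r=Rm@T[:3,:3]@np.array([*a,1]); c=Rm@T[:3,3]+t
    return c+r*(z-c[2])/r[2]
E
python3 - <<'E'
from h import *
o,Rm,t=tool();print(o["clock"],t.round(4),np.round(o["joint_pos"],2),Rm.round(3))
im=viewer.camera("wrist");cv2.imwrite("pics/w1.png",im)
for n in ["socket_copper_center","socket_zinc_center","socket_black_center","vise","elbow_tail","tube_end"]:
    for d in finder.find_in("wrist",n)[:3]: print(n,np.round(d["position"],3),round(d["score"],2))
E
```

```text
2.4 [ 0.5004 -0.0205  0.4046] [ 0.53  0.1  -0.61  1.75  0.06  1.3  -1.28] [[ 0.925  0.38  -0.   ]
 [ 0.38  -0.925  0.   ]
 [-0.    -0.    -1.   ]]
socket_copper_center [0.54  0.07  0.076] 0.91
socket_copper_center [0.45  0.187 0.076] 0.71
socket_copper_center [0.558 0.224 0.049] 0.56
socket_zinc_center [0.6   0.085 0.08 ] 0.88
socket_zinc_center [0.605 0.141 0.073] 0.51
socket_black_center [0.604 0.14  0.074] 0.64
vise [ 0.507 -0.029  0.047] 0.84
elbow_tail [ 0.472 -0.037  0.093] 0.62
tube_end [ 0.659 -0.082  0.085] 0.89
```

View pics/w1.png

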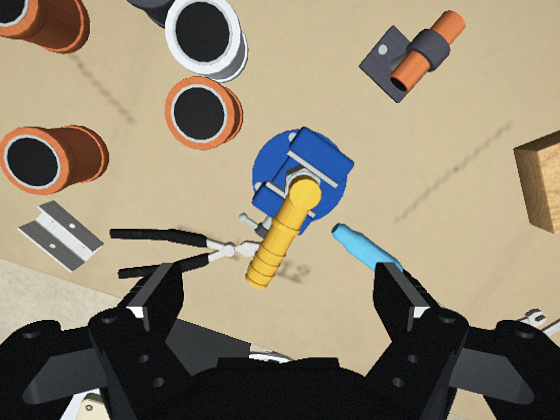

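The wrist view shows the copper rim at (198,113), zinc at (202,33), elbow axis at (303,193), outlet at (258,279) and the tube from (398,84) to (455,20).

Run:
```python
from h import *
P={}
for n,c,z in [("axis",(303,193),.094),("outlet",(258,276),.088),("tube0",(405,74),.091),("tube1",(455,20),.091),("zinc",(202,33),.076),("copper",(198,113),.076)]:
    P[n]=wback(c,z)[:2]; v=P[n]-P["axis"]
    print(n,P[n].round(4),np.linalg.norm(v).round(3),np.arctan2(v[1],v[0]).round(3))
d=P["tube1"]-P["tube0"];print(np.arctan2(d[1],d[0]))
o,Rm,t=tool()
print("to socket (tool)",(Rm.T@(np.array([*P["copper"],.053+.155])-t)*1000).round(1))
```

```text
axis [ 0.5127 -0.042 ] 0.0 0.0
outlet [ 0.4177 -0.0352] 0.095 3.071
tube0 [ 0.6348 -0.0799] 0.128 -0.301
tube1 [ 0.6833 -0.097 ] 0.179 -0.312
zinc [0.6027 0.0872] 0.157 0.963
copper [0.541  0.0706] 0.116 1.325
-0.3391506607558325
to socket (tool) [ 72.9 -70.7 196.8]
```

Emit:
arm_command --plan '[{"dp": [25,-24,0],"spin": 0},{"dp": [25,-24,0],"spin": 0},{"dp": [23,-23,30],"spin": 0},{"dp": [0,0,40],"spin": 0},{"dp": [0,0,40],"spin": 0}]'

```text
clock: 3.25
position: [0.5411, 0.0726, 0.2937]
ee_rot: [0.981, 0.193, 0.001, -0.0]
ft_force: [1.1, -1.0, -1.0]
grip_width: 1.002
grasp_force: 0.0
```

Emit:
arm_command --plan '[{"dp": [0,0,30],"spin": 0},{"dp": [0,0,30],"spin": 0},{"dp": [0,0,25],"spin": 0},{"dp": [0,0,0],"spin": 0},{"dp": [0,0,0],"spin": 0}]'

```text
clock: 3.75
position: [0.5412, 0.0717, 0.2103]
ee_rot: [0.981, 0.193, -0.0, -0.0]
ft_force: [0.7, 0.8, 1.0]
grip_width: 1.001
grasp_force: 0.0
```

Emit:
arm_command --plan '[{"dp": [0,0,0],"spin": 0},{"dp": [0,0,0],"spin": 0},{"dp": [0,0,0],"spin": 0},{"dp": [0,0,0],"spin": 0},{"dp": [0,0,0],"spin": 0}]' --grip -0.3 --newtons 20

```text
clock: 4.25
position: [0.5416, 0.0721, 0.2115]
ee_rot: [0.981, 0.193, 0.001, 0.0]
ft_force: [-1.8, -0.9, 7.3]
grip_width: 0.749
grasp_force: 21.1
```

Emit:
arm_command --plan '[{"dp": [0,-10,0],"spin": 0},{"dp": [1,-10,0],"spin": 0},{"dp": [1,-10,0],"spin": 0},{"dp": [1,-10,0],"spin": 0},{"dp": [1,-10,0],"spin": 0}]'

```text
clock: 4.75
position: [0.5271, 0.1184, 0.2115]
ee_rot: [0.981, 0.192, 0.002, 0.002]
ft_force: [1.8, -7.8, 6.6]
grip_width: 0.748
grasp_force: 21.3
```

Emit:
arm_command --plan '[{"dp": [0,0,0],"spin": 0},{"dp": [0,0,0],"spin": 0},{"dp": [0,0,0],"spin": 0}]'

```text
clock: 5.05
position: [0.5265, 0.1202, 0.2114]
ee_rot: [0.981, 0.193, 0.002, -0.0]
ft_force: [-1.1, 1.1, 8.4]
grip_width: 0.743
grasp_force: 22.2
```

Emit:
arm_command --plan '[{"dp": [0,0,0],"spin": 0},{"dp": [0,0,0],"spin": 0},{"dp": [0,0,0],"spin": 0},{"dp": [0,0,0],"spin": 0},{"dp": [0,0,0],"spin": 0}]' --grip -1

```text
clock: 5.55
position: [0.5257, 0.1196, 0.2096]
ee_rot: [0.981, 0.193, -0.0, 0.0]
ft_force: [-0.2, -0.1, 0.1]
grip_width: 1.002
grasp_force: 0.0
```

Emit:
arm_command --plan '[{"dp": [0,0,-20],"spin": 0},{"dp": [0,0,-40],"spin": 0},{"dp": [0,0,-45],"spin": 0},{"dp": [0,0,-45],"spin": 0},{"dp": [0,0,0],"spin": 0}]'

```text
clock: 6.05
position: [0.527, 0.1207, 0.3658]
ee_rot: [0.981, 0.193, 0.005, 0.0]
ft_force: [1.6, -0.4, -0.4]
grip_width: 0.998
grasp_force: 0.0
```

Run:
```python
from h import *
o,Rm,t=tool();print(o["clock"],t.round(4),np.round(o["joint_pos"],2))
im=viewer.camera("top")[140:310,160:400]
cv2.imwrite("pics/t2.png",cv2.resize(im,None,fx=3,fy=3,interpolation=cv2.INTER_CUBIC))
for c in("top","scene"):
  if c=="scene": viewer.camera(c)
  for n in ["socket_copper_center","socket_zinc_center","socket_black_center"]:
    for d in finder.find_in(c,n)[:4]: print(c,n,np.round(d["position"],3),round(d["score"],2))
```

```text
6.05 [0.527  0.1207 0.3658] [ 0.31  0.24 -0.7   1.71  0.17  1.24 -1.62]
top socket_copper_center [0.441 0.198 0.072] 0.72
top socket_copper_center [0.537 0.348 0.08 ] 0.67
top socket_copper_center [0.565 0.253 0.074] 0.56
top socket_copper_center [ 0.508 -0.037  0.049] 0.17
top socket_black_center [0.657 0.157 0.076] 0.46
scene socket_copper_center [0.525 0.359 0.078] 0.91
scene socket_copper_center [0.511 0.13  0.071] 0.71
scene socket_copper_center [0.429 0.211 0.072] 0.68
scene socket_copper_center [ 0.649 -0.081  0.01 ] 0.62
scene socket_zinc_center [0.594 0.106 0.071] 0.82
scene socket_black_center [0.616 0.155 0.062] 0.59
```

View pics/t2.png

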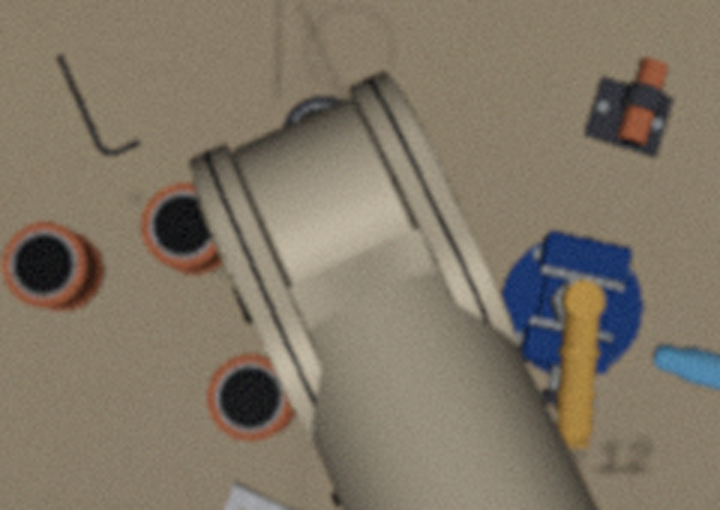

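Emit:
arm_command --plan '[{"dp": [-36,27,0],"spin": 0},{"dp": [-36,27,0],"spin": 0},{"dp": [-36,27,0],"spin": 0},{"dp": [-36,27,0],"spin": 0},{"dp": [0,0,0],"spin": -0.14}]'

```text
clock: 6.95
position: [0.4309, -0.0396, 0.359]
ee_rot: [0.966, 0.258, -0.001, 0.001]
ft_force: [0.3, 0.1, 0.4]
grip_width: 1.004
grasp_force: 0.0
```

Emit:
arm_command --plan '[{"dp": [0,0,0],"spin": -0.14},{"dp": [0,0,0],"spin": -0.14},{"dp": [0,0,0],"spin": -0.14},{"dp": [0,0,0],"spin": -0.14},{"dp": [0,0,0],"spin": -0.14}]'

```text
clock: 7.45
position: [0.4332, -0.0347, 0.3592]
ee_rot: [0.816, 0.578, -0.0, -0.0]
ft_force: [0.6, 0.3, -0.0]
grip_width: 1.001
grasp_force: 0.0
```

Emit:
arm_command --plan '[{"dp": [0,0,0],"spin": -0.14},{"dp": [0,0,0],"spin": -0.14},{"dp": [0,0,0],"spin": -0.14},{"dp": [0,0,0],"spin": -0.14},{"dp": [0,0,0],"spin": -0.14}]'

```text
clock: 7.95
position: [0.4332, -0.0347, 0.3592]
ee_rot: [0.568, 0.823, -0.0, -0.0]
ft_force: [0.1, 0.3, -0.5]
grip_width: 1.002
grasp_force: 0.0
```

Emit:
arm_command --plan '[{"dp": [0,0,0],"spin": -0.14},{"dp": [0,0,0],"spin": -0.14},{"dp": [0,0,0],"spin": -0.14},{"dp": [0,0,0],"spin": -0.14},{"dp": [0,0,0],"spin": -0.14}]'

```text
clock: 8.45
position: [0.4332, -0.0347, 0.3592]
ee_rot: [0.251, 0.968, -0.0, -0.0]
ft_force: [-0.6, 0.2, -0.8]
grip_width: 1.0
grasp_force: 0.0
```

Emit:
arm_command --plan '[{"dp": [0,0,0],"spin": -0.14},{"dp": [0,0,0],"spin": -0.14},{"dp": [0,0,0],"spin": -0.14},{"dp": [0,0,0],"spin": 0},{"dp": [0,0,0],"spin": 0}]'

```text
clock: 8.95
position: [0.4333, -0.0347, 0.3594]
ee_rot: [0.049, 0.999, 0.0, -0.0]
ft_force: [-0.1, 0.5, 0.2]
grip_width: 1.001
grasp_force: 0.0
```

```bash
cat >> h.py <<'E'
A=np.array([.514,-.0415])
def st():
    o,Rm,t=tool(); v=t[:2]-A
    print("t",o["clock"],"tcp",t.round(4),"r",np.linalg.norm(v).round(4),"th",np.arctan2(v[1],v[0]).round(3),"yaw",np.arctan2(Rm[1,0],Rm[0,0]).round(3),"j",np.round(o["joint_pos"],2),"F",(Rm.T@o["ft_force"]).round(1),"w",round(o["grip_width"],3),round(o["grasp_force"],1))
    return o,Rm,t
E
python3 - <<'E'
from h import *
o,Rm,t=st()
print("dp to tail",(Rm.T@(np.array([*(A+.08*np.array([np.cos(3.065),np.sin(3.065)])),.24])-t)*1000).round(1))
im=viewer.camera("wrist");cv2.imwrite("pics/w2.png",im)
E
```

```text
t 8.95 tcp [ 0.4333 -0.0347  0.3594] r 0.081 th 3.058 yaw 3.044 j [ 0.54 -0.03 -0.55  1.97 -0.02  1.2   1.47] F [ 0.1  0.5 -0.2] w 1.001 0.0
dp to tail [ -1.1  -0.6 119.4]
```

View pics/w2.png

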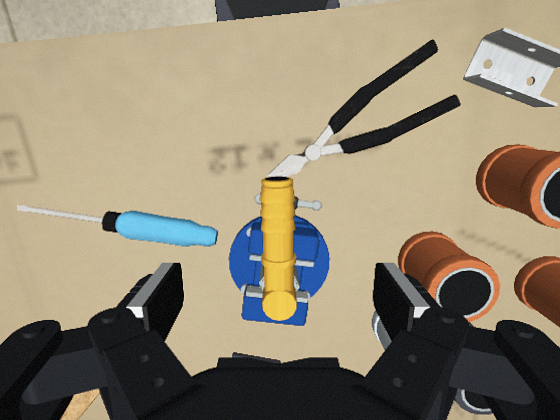

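Emit:
arm_command --plan '[{"dp": [-1,0,40],"spin": 0},{"dp": [0,0,40],"spin": 0},{"dp": [0,0,30],"spin": 0},{"dp": [0,0,9],"spin": 0},{"dp": [0,0,0],"spin": 0}]'

```text
clock: 9.5
position: [0.4341, -0.0348, 0.2401]
ee_rot: [0.048, 0.999, 0.0, -0.001]
ft_force: [-0.3, 0.5, 0.2]
grip_width: 0.997
grasp_force: 0.0
```

Emit:
arm_command --plan '[{"dp": [0,0,0],"spin": 0},{"dp": [0,0,0],"spin": 0},{"dp": [0,0,0],"spin": 0},{"dp": [0,0,0],"spin": 0},{"dp": [0,0,0],"spin": 0}]' --grip 0.6 --newtons 25

```text
clock: 10.0
position: [0.4344, -0.0349, 0.2412]
ee_rot: [0.047, 0.999, -0.0, 0.0]
ft_force: [-0.9, -0.9, 3.5]
grip_width: 0.287
grasp_force: 27.2
```

Run:
```python
from h import *
o,Rm,t=st()
```

```text
t 10.0 tcp [ 0.4344 -0.0349  0.2412] r 0.0798 th 3.059 yaw 3.048 j [ 0.51  0.13 -0.56  2.1   0.09  0.94  1.38] F [ 0.8 -1.  -3.5] w 0.287 27.2
```

Emit:
arm_command --plan '[{"dp": [-0.4,8,0],"spin": 0.1},{"dp": [-0.4,8,0],"spin": 0.1},{"dp": [-0.4,8,0],"spin": 0.1},{"dp": [-0.4,8,0],"spin": 0.1},{"dp": [-0.4,8,0],"spin": 0.1}]'

```text
clock: 10.5
position: [0.4476, 0.0025, 0.241]
ee_rot: [0.295, 0.956, -0.001, -0.0]
ft_force: [-3.2, -1.5, 6.3]
grip_width: 0.294
grasp_force: 27.4
```

Run:
```python
from h import *
o,Rm,t=st()
```

```text
t 10.5 tcp [0.4476 0.0025 0.241 ] r 0.0797 th 2.556 yaw 2.544 j [ 0.41  0.16 -0.55  2.07  0.1   0.94  0.78] F [ 1.8 -3.  -6.3] w 0.294 27.4
```

Emit:
arm_command --plan '[{"dp": [-0.4,8,0],"spin": 0.1},{"dp": [-0.4,8,0],"spin": 0.1},{"dp": [-0.4,8,0],"spin": 0.1},{"dp": [-0.4,8,0],"spin": 0.1},{"dp": [-0.4,8,0],"spin": 0.1}]'

```text
clock: 11.0
position: [0.4771, 0.0289, 0.2407]
ee_rot: [0.522, 0.853, -0.001, -0.001]
ft_force: [-4.9, -0.8, 4.2]
grip_width: 0.292
grasp_force: 27.2
```

Run:
```python
from h import *
o,Rm,t=st()
for c in("scene","top"):
  viewer.camera(c)
  for n in ["socket_copper_center","socket_zinc_center","socket_black_center"]:
    for d in finder.find_in(c,n)[:4]:
        if d["score"]>.4: print(c,n,np.round(d["position"],3),round(d["score"],2))
```

```text
t 11.0 tcp [0.4771 0.0289 0.2407] r 0.0795 th 2.054 yaw 2.044 j [ 0.31  0.22 -0.51  2.    0.13  0.96  0.21] F [ 1.5 -4.7 -4.2] w 0.292 27.2
scene socket_copper_center [0.431 0.211 0.073] 0.86
scene socket_copper_center [0.523 0.36  0.077] 0.72
scene socket_copper_center [0.556 0.256 0.07 ] 0.71
scene socket_copper_center [0.512 0.132 0.071] 0.61
scene socket_zinc_center [0.595 0.105 0.073] 0.86
scene socket_black_center [0.617 0.161 0.064] 0.92
top socket_copper_center [0.568 0.245 0.08 ] 0.96
top socket_copper_center [0.525 0.117 0.072] 0.89
top socket_copper_center [0.443 0.196 0.074] 0.75
top socket_zinc_center [0.604 0.086 0.08 ] 0.92
top socket_zinc_center [0.632 0.15  0.077] 0.53
top socket_black_center [0.633 0.15  0.075] 0.8
```

Emit:
arm_command --plan '[{"dp": [-0.4,8,0],"spin": 0.1},{"dp": [-0.4,8,0],"spin": 0.1},{"dp": [-0.4,8,0],"spin": 0.1},{"dp": [-0.4,8,0],"spin": 0.1},{"dp": [-0.4,8,0],"spin": 0.1}]'

```text
clock: 11.9
position: [0.5156, 0.0379, 0.2405]
ee_rot: [0.716, 0.698, -0.001, -0.001]
ft_force: [-6.9, 0.2, 5.0]
grip_width: 0.293
grasp_force: 27.1
```

Emit:
arm_command --plan '[{"dp": [-0.4,8,0],"spin": 0.1},{"dp": [-0.4,8,0],"spin": 0.1},{"dp": [-0.4,8,0],"spin": 0.1},{"dp": [-0.4,8,0],"spin": 0.1},{"dp": [-0.4,8,0],"spin": 0.1}]'

```text
clock: 12.4
position: [0.5536, 0.0273, 0.2402]
ee_rot: [0.866, 0.499, -0.001, -0.001]
ft_force: [-7.1, 1.9, 3.8]
grip_width: 0.29
grasp_force: 27.0
```

Emit:
arm_command --plan '[{"dp": [-0.4,8,0],"spin": 0.1},{"dp": [-0.4,8,0],"spin": 0.1},{"dp": [-0.4,8,0],"spin": 0.1},{"dp": [-0.4,8,0],"spin": 0.1},{"dp": [-0.4,8,0],"spin": 0.1}]'

```text
clock: 12.9
position: [0.5818, -0.0002, 0.24]
ee_rot: [0.963, 0.27, -0.001, -0.001]
ft_force: [-6.6, 3.2, 2.8]
grip_width: 0.287
grasp_force: 26.9
```

Run:
```python
from h import *
o,Rm,t=st()
```

```text
t 12.9 tcp [ 5.818e-01 -2.000e-04  2.400e-01] r 0.0794 th 0.548 yaw 0.546 j [ 0.12  0.4  -0.24  1.75  0.11  1.01 -1.18] F [-4.  -6.1 -2.8] w 0.287 26.9
```

Emit:
arm_command --plan '[{"dp": [-0.4,8,0],"spin": 0.1},{"dp": [-0.4,8,0],"spin": 0.1},{"dp": [-0.4,8,0],"spin": 0.1},{"dp": [-0.4,8,0],"spin": 0.1},{"dp": [-0.4,8,0],"spin": 0.1}]'

```text
clock: 13.4
position: [0.5933, -0.0376, 0.2399]
ee_rot: [1.0, 0.023, -0.001, -0.001]
ft_force: [-5.7, 5.7, 0.9]
grip_width: 0.296
grasp_force: 26.9
```

Emit:
arm_command --plan '[{"dp": [-0.2,4,0],"spin": 0.05},{"dp": [-0.2,4,0],"spin": 0.05},{"dp": [-0.2,4,0],"spin": 0.05},{"dp": [-0.2,4,0],"spin": 0.05},{"dp": [0,0,0],"spin": 0}]'

```text
clock: 13.9
position: [0.5923, -0.0532, 0.24]
ee_rot: [0.997, -0.075, -0.001, -0.001]
ft_force: [-2.7, 5.8, -0.4]
grip_width: 0.292
grasp_force: 26.8
```

Run:
```python
from h import *
o,Rm,t=st()
im=viewer.camera("wrist");cv2.imwrite("pics/w3.png",im)
im=viewer.camera("top")[140:265,300:450]
cv2.imwrite("pics/t3.png",cv2.resize(im,None,fx=4,fy=4,interpolation=cv2.INTER_CUBIC))
```

```text
t 13.9 tcp [ 0.5923 -0.0532  0.24  ] r 0.0792 th -0.149 yaw -0.151 j [ 0.09  0.41 -0.09  1.72  0.04  1.02 -1.74] F [-3.6 -5.4  0.4] w 0.292 26.8
```

View pics/w3.png

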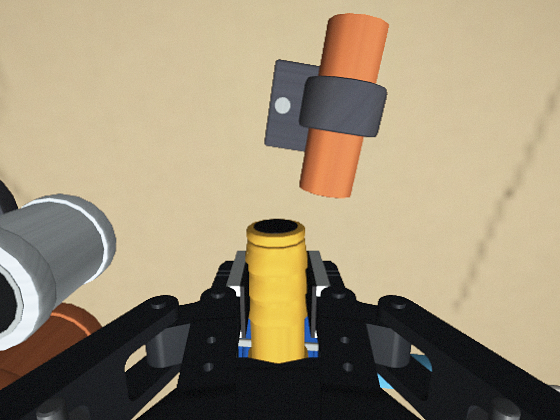

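The wrist view shows the tube slightly clockwise, with its centreline from (326,188) to (357,25). The elbow's outlet is at (276,232).

Run:
```python
from h import *
o,Rm,t=tool()
for n,c in [("tube0",(326,188)),("tube1",(357,25)),("outlet",(276,235)),("tailin",(277,330))]:
    p=wback(c,.08); v=p[:2]-A; print(n,p.round(4),np.linalg.norm(v).round(3),np.arctan2(v[1],v[0]).round(3),(Rm.T@(p-t)).round(4)[:2])
```

```text
tube0 [ 0.6299 -0.0794  0.08  ] 0.122 -0.316 [0.0414 0.0207]
tube1 [ 0.6876 -0.0966  0.08  ] 0.182 -0.307 [0.101  0.0291]
outlet [ 0.6125 -0.0559  0.08  ] 0.1 -0.145 [0.0207 0.    ]
tailin [ 0.5653 -0.0493  0.08  ] 0.052 -0.15 [-0.0269  0.0005]
```

View pics/t3.png

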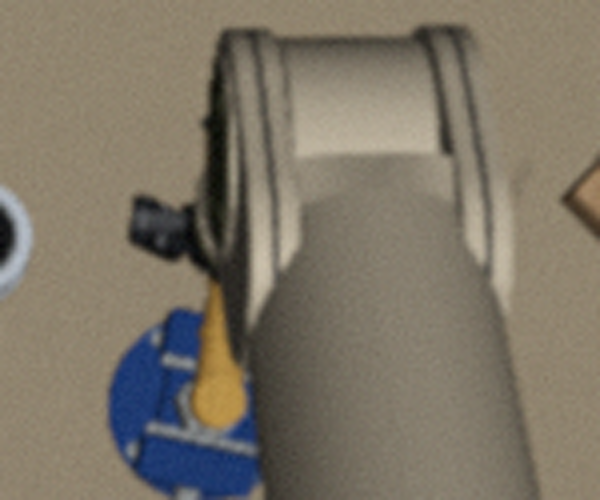

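Emit:
arm_command --plan '[{"dp": [-0.1,3.2,0],"spin": 0.04},{"dp": [-0.1,3.2,0],"spin": 0.04},{"dp": [-0.1,3.2,0],"spin": 0.04},{"dp": [0,0,0],"spin": 0},{"dp": [0,0,0],"spin": 0}]'

```text
clock: 14.5
position: [0.5904, -0.0622, 0.2401]
ee_rot: [0.991, -0.134, -0.001, -0.001]
ft_force: [-2.3, 5.3, -0.8]
grip_width: 0.291
grasp_force: 26.9
```

Run:
```python
from h import *
o,Rm,t=st()
im=viewer.camera("wrist");cv2.imwrite("pics/w4.png",im)
```

```text
t 14.5 tcp [ 0.5904 -0.0622  0.2401] r 0.0791 th -0.265 yaw -0.269 j [ 0.08  0.41 -0.07  1.72  0.03  1.01 -1.83] F [-3.6 -4.5  0.8] w 0.291 26.9
```

View pics/w4.png

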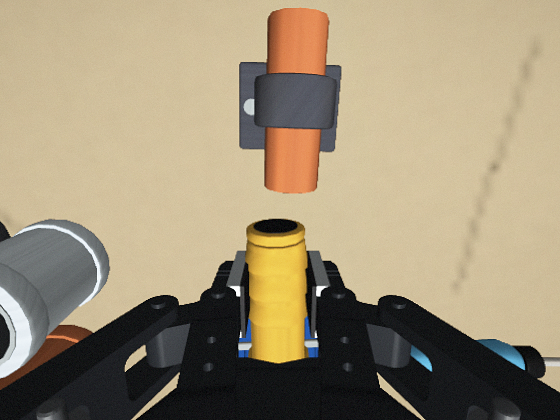

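The tube's near end is at (291,186) and the outlet at (276,232), so about 0.04 rad remains.

Emit:
arm_command --plan '[{"dp": [0,1.4,0],"spin": 0.018},{"dp": [0,1.4,0],"spin": 0.017},{"dp": [0,0,0],"spin": 0},{"dp": [0,0,0],"spin": 0}]'

```text
clock: 14.95
position: [0.5896, -0.0647, 0.2401]
ee_rot: [0.989, -0.151, -0.001, -0.001]
ft_force: [-3.5, 6.7, -0.1]
grip_width: 0.291
grasp_force: 27.2
```

Run:
```python
from h import *
for n,c in [("tube0",(291,186)),("tube1",(298,20)),("outlet",(276,235))]:
    p=wback(c,.08)-[0,0,0]; v=p[:2]-A; print("(old px)",n)
o,Rm,t=st()
im=viewer.camera("wrist");cv2.imwrite("pics/w5.png",im)
# orange tube row midpoints
h=cv2.cvtColor(im,cv2.COLOR_BGR2HSV); m=(h[...,0]<14)&(h[...,1]>120)&(h[...,2]>90)
for r in (25,50,150,180):
    xs=np.flatnonzero(m[r,230:360])+230
    if len(xs):
        p=wback(((xs[0]+xs[-1])/2,r),.08);v=p[:2]-A
        print(r,xs[0],xs[-1],np.linalg.norm(v).round(3),np.arctan2(v[1],v[0]).round(3),(Rm.T@(p-t))[:2].round(4))
```

```text
(old px) tube0
(old px) tube1
(old px) outlet
t 14.95 tcp [ 0.5896 -0.0647  0.2401] r 0.0791 th -0.297 yaw -0.303 j [ 0.08  0.41 -0.06  1.72  0.03  1.01 -1.86] F [-5.3 -5.4  0.1] w 0.291 27.2
25 252 311 0.18 -0.311 [0.1012 0.0022]
50 253 310 0.172 -0.312 [0.0931 0.0022]
150 254 307 0.136 -0.312 [0.057 0.002]
180 255 306 0.124 -0.314 [0.0448 0.002 ]
```

The tail is now parallel to the tube and within about 2 mm of its line, so I'll release and retreat straight up.

Emit:
arm_command --plan '[{"dp": [0,0,0],"spin": 0},{"dp": [0,0,0],"spin": 0},{"dp": [0,0,0],"spin": 0},{"dp": [0,0,0],"spin": 0},{"dp": [0,0,0],"spin": 0}]' --grip -0.5

```text
clock: 15.5
position: [0.5901, -0.0667, 0.2408]
ee_rot: [0.988, -0.153, 0.0, 0.0]
ft_force: [-0.2, -0.8, 0.3]
grip_width: 0.747
grasp_force: 0.0
```

Emit:
arm_command --plan '[{"dp": [0,0,-20],"spin": 0},{"dp": [0,0,-40],"spin": 0},{"dp": [0,0,-40],"spin": 0},{"dp": [0,0,-40],"spin": 0},{"dp": [0,0,0],"spin": 0}]'

```text
clock: 16.0
position: [0.5911, -0.0667, 0.3871]
ee_rot: [0.988, -0.153, 0.005, -0.0]
ft_force: [0.6, 0.5, 0.4]
grip_width: 0.752
grasp_force: 0.0
```

Run:
```python
from h import *
o,Rm,t=st()
im=viewer.camera("wrist");cv2.imwrite("pics/w6.png",im)
h=cv2.cvtColor(im,cv2.COLOR_BGR2HSV)
for nm,lo,hi in(("tube",0,13),("elbow",17,32)):
  m=(h[...,0]>=lo)&(h[...,0]<=hi)&(h[...,1]>130)&(h[...,2]>80)
  for r in range(40,400,20):
    xs=np.flatnonzero(m[r,240:330])+240
    if len(xs)>12:
        p=wback(((xs[0]+xs[-1])/2,r),.08)
        print(nm,r,xs[0],xs[-1],(Rm.T@(p-t))[:2].round(4))
```

```text
t 16.0 tcp [ 0.5911 -0.0667  0.3871] r 0.0811 th -0.315 yaw -0.307 j [ 0.08  0.27 -0.06  1.57  0.02  1.29 -1.86] F [ 0.4 -0.6 -0.4] w 0.752 0.0
tube 80 266 290 [0.0964 0.0014]
tube 100 265 290 [0.0814 0.0011]
tube 140 266 290 [0.0498 0.0015]
elbow 180 261 288 [ 0.016  -0.0015]
elbow 200 262 289 [-0.0018 -0.0006]
elbow 220 261 291 [-0.0203 -0.0002]
elbow 240 264 290 [-0.0394  0.0007]
elbow 260 264 290 [-0.0592  0.0008]
elbow 280 265 292 [-0.0797  0.0022]
elbow 300 267 290 [-0.1009  0.0022]
```

View pics/w6.png

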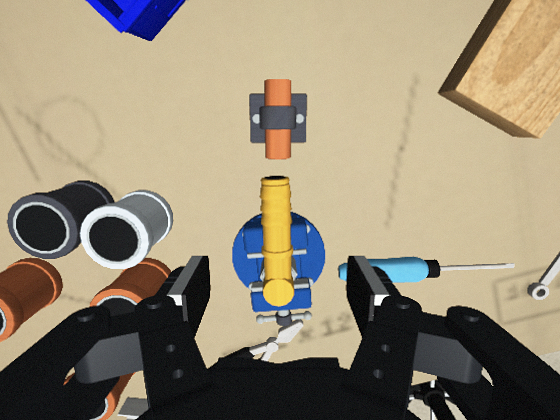

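The outlet lines up with the tube to about 3 mm, on the safe side. The elbow is at (275,180)–(278,290) and the tube at (278,80)–(278,158). The sockets stand clear and nothing touches the robot.

```bash
python3 -c "
from h import *
print(manip.hand_in())"
```

```text
the job is handed in; nothing more can be done
None
```

I handed the job in at about 16 s on the robot's clock: the elbow's outlet is about 3 mm short of the tube's centre line, and the copper socket that was in the way now stands about 159 mm from the thread axis, upright, with the other two sockets where they were; I moved that socket by gripping and sliding it rather than pushing, and the hand-in returned no verdict.

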